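# Put an instrument case back in its place in a packed row

## Task

Take the instrument case from the white drying stand and put it back into the rack's row, standing on the rack floor right beside the case with the tab, on the side towards the rack's high end panel. The row is too tight, so slide the cases in the rack apart first, keeping all five in the rack, and lower the case in gently rather than dropping it. Leave all six cases upright in the rack and the black-capped bottle, the low glass jar and the cup beside them where they are.

Things in the scene. Friction and masses are not known exactly. Their poses are not given: they have to be found in the camera images.
- rack: White open rack for a row of cases along its y, fixed. Origin: centre of its underside. Floor 5 mm thick; inside 61 mm (x) by 250 mm (y); low lips along both sides, 20 mm high, 5 mm thick. End panels 6 mm thick: HIGH one (120 mm) at +y, LOW one (55 mm) at -y. Five cases stand in it about 3 mm apart, about 24 mm free at each end: the sixth fits only after sliding them towards both ends (a few newtons).
- tabbed: The case with the tab: closed grey case, 55 mm deep (its x), 38 mm thick (its y, along the row), 114 mm tall, 0.16 kg, loose, standing on the rack floor; origin at the centre of its underside, z up. It alone has an upright tab on its top: 36 mm (x) by 6 mm (y) and 16 mm tall, so 130 mm in all. Held lightly at the top, a case leans instead of sliding. It may be the second, third or fourth of the row.
- plain_a: Plain case, closed grey case, 55 mm deep (its x), 38 mm thick (its y, along the row), 114 mm tall, 0.16 kg, loose, standing on the rack floor; origin at the centre of its underside, z up. One of the middle three of the row; order varies.
- plain_b: Plain case, closed grey case, 55 mm deep (its x), 38 mm thick (its y, along the row), 114 mm tall, 0.16 kg, loose, standing on the rack floor; origin at the centre of its underside, z up. One of the middle three of the row; order varies.
- end_low: Plain case, closed grey case, 55 mm deep (its x), 38 mm thick (its y, along the row), 114 mm tall, 0.16 kg, loose, standing on the rack floor; origin at the centre of its underside, z up. Last of the row at the rack's low end.
- end_high: Plain case, closed grey case, 55 mm deep (its x), 38 mm thick (its y, along the row), 114 mm tall, 0.16 kg, loose, standing on the rack floor; origin at the centre of its underside, z up. Last of the row at the rack's high end.
- stand: White drying stand, fixed to the table: floor plate 85 mm (x) by 70 mm (y), 6 mm thick, with two upright cheeks, 6 mm thick, 44 mm wide (y) and 124 mm above the table, 61 mm apart along x; open on both y sides and on top. Origin at the centre of its underside. The table straight ahead of the robot, before the rack, is clear.
- item: The case to put away: like the others, 55 mm deep (its x), 38 mm thick (its y), no tab, but 106 mm tall; 0.11 to 0.23 kg. Origin: centre of its underside, z up. Starts upright on the stand's floor, its depth between the cheeks: there it can be gripped only across the 38 mm, while in the row fingers have room only in front and behind, across the 55 mm.
- lotion: Bystander: white bottle with black cap, 52 mm diameter, 150 mm tall; origin at the centre of its underside.
- jar: Bystander: low glass jar, 52 mm diameter, 55 mm tall; origin at the centre of its underside.
- cup: Bystander: white plastic cup, 72 mm diameter, 85 mm tall; origin at the centre of its underside.

How it is judged (in metres and radians):
At the end, for the whole second after the job is handed in: The case stands upright (0.1 rad) on the rack floor (4 mm), square in the row (0.2 rad), next to the tabbed case on its high-end side (centres 30 to 68 mm apart along the row), at rest; the five others also stand upright on the rack floor (y of item in the frame of tabbed between 0.03 and 0.068 m and angle between the x axis of item and the x axis of rack, either way round below 0.2 rad and linear speed of item below 0.02 m/s and angle between each of item, end_low, plain_a, tabbed, plain_b, end_high's own z axis and vertical below 0.1 rad and z of item in the frame of rack between 0.002 and 0.009 m and x of item in the frame of rack between -0.01 and 0.01 m and y of item in the frame of rack between -0.112 and 0.112 m and z of end_low in the frame of rack between 0.002 and 0.009 m and x of end_low in the frame of rack between -0.01 and 0.01 m and y of end_low in the frame of rack between -0.112 and 0.112 m and z of plain_a in the frame of rack between 0.002 and 0.009 m and x of plain_a in the frame of rack between -0.01 and 0.01 m and y of plain_a in the frame of rack between -0.112 and 0.112 m and z of tabbed in the frame of rack between 0.002 and 0.009 m and x of tabbed in the frame of rack between -0.01 and 0.01 m and y of tabbed in the frame of rack between -0.112 and 0.112 m and z of plain_b in the frame of rack between 0.002 and 0.009 m and x of plain_b in the frame of rack between -0.01 and 0.01 m and y of plain_b in the frame of rack between -0.112 and 0.112 m and z of end_high in the frame of rack between 0.002 and 0.009 m and x of end_high in the frame of rack between -0.01 and 0.01 m and y of end_high in the frame of rack between -0.112 and 0.112 m); the robot touches nothing.
It fails at once if the white bottle, the glass jar or the cup is shifted by more than 40 mm or knocked over (distance of any of lotion, jar, cup from where it was at the start of the episode above 0.04 m or angle between any of lotion, jar, cup's own z axis and vertical above 0.6 rad).
It fails at once if the case is dropped into the rack (it falls faster than 0.4 m/s over the last 60 mm) (linear speed of item above 0.4 m/s and horizontal distance between item and rack below 0.14 m and x of item in the frame of rack between -0.03 and 0.03 m and height (world z) of item below 0.065 m).
It fails at once if one of the five row cases is taken out of the rack or knocked over (height (world z) of any of end_low, plain_a, tabbed, plain_b, end_high above 0.06 m or angle between any of end_low, plain_a, tabbed, plain_b, end_high's own z axis and vertical above 0.5 rad).
It also fails if it takes over 72 s, if anything falls off the work surface, if the arm or the gripper's body presses on something with over 40 N, if the wrist force passes 120 N, or if a joint passes its speed limit or range.

## Robot

A 6-joint arm with a two-finger parallel gripper is mounted at the origin on the work surface. World frame = base frame: x ahead of the robot, y to its left, z up, the work surface at z = 0. Lengths are in m, angles in degrees, forces in N, time in s.
With the tool pointing down it reaches from about 0.25 to 0.725 m from the base axis. Payload 9.7 kg.
Tool frame: the origin (TCP) lies between the finger pads; the fingertips stand 17 mm ahead of it and the grasp point (between the pads) lies 2 mm behind it; z points along the fingers, y is the direction in which the jaws open and shut (so a half turn about z gives the same grasp; the last joint's range is limited). The gripper opens to 85 mm and grips with 20 to 120 N. Pads are 22 mm wide; open, the fingers measure 114 mm over their backs; the gripper's body (76 mm by 85 mm) begins 54 mm behind the grasp point. The pads swing forward as they close: fully open they stand 13 mm farther back than shut.
Start: joints at [-67.838, 4.979, 10.078, 95.1, 0, 90], TCP at [0.207, -0.509, 0.248] pointing down, gripper open.
Joint ranges: [-179.16, 179.16], [-48.56, 103.87], [-65.8, 70.77], [-126.05, 130.52], [-82.76, 87.17], [-180, 180]. Speed limits (degrees/s): [127.2, 127.2, 147.25, 180, 180, 180].

## Interface

Orientations are given as [roll, pitch, yaw] about the fixed x, y, z axes, in that order (R = Rz(yaw) Ry(pitch) Rx(roll)).
In Python, from workcell import monitor, cams, order gives the robot as it stands. The module is installed in compiled form; this text tells all that it offers.
- The arm moves only by the shell command python3 -m handwheel 'ROWS' [OPENING] [FORCE]. ROWS is JSON, a list of rows, each a list of 6 numbers: the shift along the tool's x, y, z in m, then the turn, a rotation vector about the tool's x, y, z in degrees. In form: [[tx, ty, tz, wx, wy, wz], ...]. A call has exactly 8 rows; each row shifts and turns the commanded pose from where the row before left it, along the tool's axes as they then stand; what a row does not reach is not made up. A row lasts 1/12 s, in which the tool goes at most 41.7 mm and 7.16 degrees, less where a joint would pass 70% of its speed; a pose out of reach is approached as far as the arm can. A call is refused whole if a number of a shift passes 0.0417 or a number of a turn 7.16, either way. A call with a gripper value outside its range is refused whole. OPENING is the opening, from -1 (shut) to 1 (fully open), set as the call begins (- or left out, the last holds). The fingers move at their own pace and stop on an object; FORCE is the grip in N (left out, the last holds). Time passes only in rows, so rows that do not move let the fingers close, or fill a call up. It gives the time, the measured TCP pose, the force and the opening at its end, in the units of the state.
- monitor.get_obs(): the state, without advancing time (a new reading comes with each control period).
- cams.camera(name): name is "scene" or "top"; returns a dict with "img" (384x512x3 uint8, red, green, blue), "depth" (384x512 float32, m along the optical axis (not along the pixel's ray), 0 where there is no reading), "fx", "fy", "cx", "cy" (pixels), "rvec" (rotation vector, rad) and "tvec" (3), from world to camera coordinates, as OpenCV has them. Camera axes: x right, y down, z forward; pixel columns grow to the right and rows downward; lengths in m; the calibration is good to about 2 mm. A picture is of the moment at which its call begins.
- order.job_done(): hands the job in, once; it reports no verdict.
The state is a dict: "time": time; "q": joint angles; "qd": joint speeds; "joint_efforts": joint torques, N m; "ee_pos": TCP position; "tcp_rot": TCP orientation; "wrist_force": force on the tool from outside, world axes, zero at the start; "torque": the same for the moment, N m; "opening": finger opening in m.
Only numpy, scipy, OpenCV 4.12 (cv2) and the standard library are available. Lean on these libraries where they do the work, as an engineer would, in place of code of your own. Each camera call takes 0.05 s, during which the arm holds its last target. There are 200 camera calls.

## Working session

There is one attempt and no reset: what is moved stays moved. The work goes in short steps, Python scripts to look and compute and a shell command to move; the robot and the scene stay as the last step left them, time stands still between calls to the robot, and variables do not carry over. Pictures are saved under pics/ and viewed, about 8 in all and at most 12, crops included, and the job is handed in when it is done.

```bash
mkdir -p pics; cat > h.py <<'E'
import numpy as np, cv2
from workcell import monitor, cams, order
def cam(n):
    c=cams.camera(n); R=cv2.Rodrigues(np.array(c["rvec"],float))[0]; t=np.array(c["tvec"],float).ravel()
    d=c["depth"]; v,u=np.indices(d.shape)
    P=np.stack([(u-c["cx"])/c["fx"]*d,(v-c["cy"])/c["fy"]*d,d],-1)
    W=(P-t)@R; W[d==0]=np.nan
    return c,W
def save(c,name,crop=None,s=1.5):
    im=c["img"][:,:,::-1]
    if crop: a,b,e,f=crop; im=im[b:f,a:e]
    cv2.imwrite("pics/"+name,cv2.resize(im,None,fx=s,fy=s))
E
python3 - <<'E'
from h import *
print(monitor.get_obs())
for n in("top","scene"):
    c,W=cam(n); save(c,n+"0.png"); np.savez(n+"0.npz",W=W,img=c["img"])
    R=cv2.Rodrigues(np.array(c["rvec"],float))[0]; print(n,-R.T@np.ravel(c["tvec"]),R[2],c["fx"])
E
```

```text
{'time': 0.0, 'q': array([-6.78392565e+01,  5.01102749e+00,  1.00343643e+01,  9.50978955e+01,
       -1.22414868e-03,  8.99998650e+01]), 'qd': array([-0.03280358, -0.04329615, -0.04406608,  0.03433851, -0.03764157,
        0.05324529]), 'joint_efforts': array([-1.82041873e-03, -5.20377874e+01,  4.64814055e+01,  1.60422223e-02,
       -1.61674907e-04, -1.58222448e-06]), 'ee_pos': array([ 0.20738445, -0.50919222,  0.24758293]), 'tcp_rot': array([-1.79925441e+02,  1.22397198e-03,  2.21608801e+01]), 'wrist_force': array([-0.11874504,  0.09044559,  0.49026261]), 'torque': array([ 0.00148939, -0.00743508,  0.02766921]), 'opening': 0.08560713489992391}
top [ 0.37903675 -0.04694723  0.99267142] [ 0.17180686  0.00476903 -0.98511911] 358.2426131406908
scene [1.42796524 0.39360019 0.83202549] [-0.68906519 -0.34852785 -0.63538768] 463.13194375625204
```

View pics/top0.png

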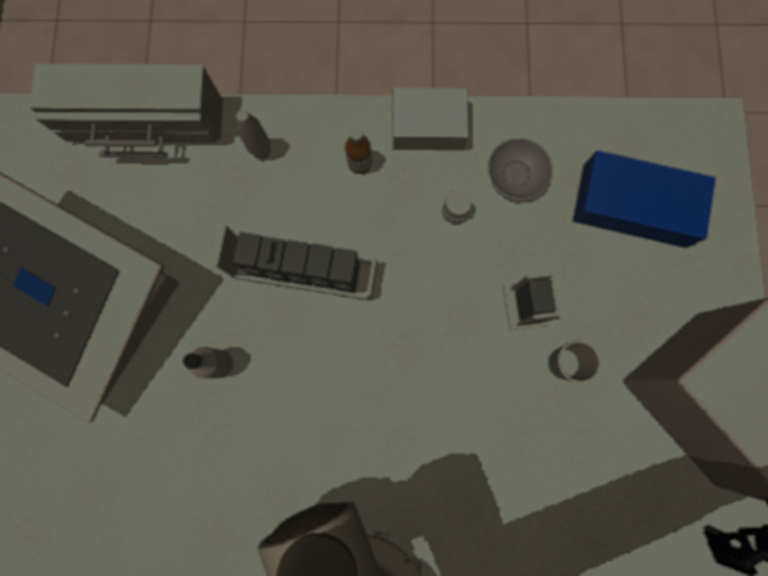

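View pics/scene0.png

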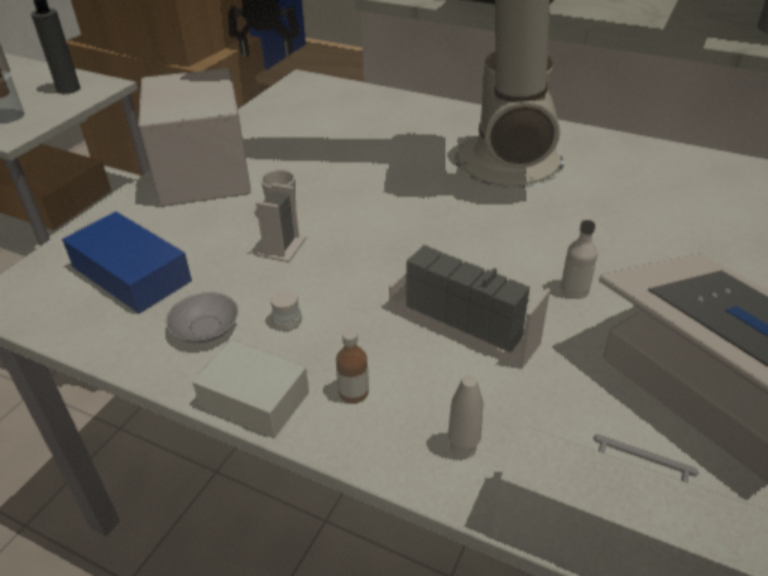

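The top view shows the row at (235–360, 235–290), with the high panel on the left (+y). The tab, at (271,252), is on the second case from the high end. The stand and item are at (535,300), the cup at (570,362), the jar at (458,207) and the bottle at (200,362). The scene view agrees. The item therefore goes between tabbed and end_high.

```bash
python3 - <<'E'
from h import *
for n in("top","scene"):
    D=np.load(n+"0.npz");W=D["W"];im=D["img"].astype(int)
    g=im.max(-1)
    def rect(box,z0,z1,gm,name):
        m=(W[...,0]>box[0])&(W[...,0]<box[1])&(W[...,1]>box[2])&(W[...,1]<box[3])&(W[...,2]>z0)&(W[...,2]<z1)&(g<gm)
        p=W[m]
        if len(p)<8: print(n,name,len(p));return
        r=cv2.minAreaRect((p[:,:2]*1000).astype(np.float32)); print(n,name,len(p),np.round(r[0],1),np.round(r[1],1),round(r[2],1),"z",np.median(p[:,2]).round(4))
    def px(u,v): return W[int(v/1.5),int(u/1.5)]
    if n=="top":
        for q in[(300,262),(271,250),(540,295),(570,355),(458,205),(195,360),(248,245),(225,245)]: print(q,px(*q).round(3), im[int(q[1]/1.5),int(q[0]/1.5)])
    rect((.3,.6,-.2,.3),.108,.124,85,"row"); rect((.3,.6,-.2,.3),.126,.145,95,"tab")
    rect((.25,.55,-.5,-.15),.098,.118,85,"item"); rect((.25,.55,-.5,-.15),.119,.13,255,"cheeks")
    rect((.3,.6,-.2,.3),.012,.13,255,"rackall")
    rect((.25,.6,.1,.35),.10,.16,255,"bottle?"); 
E
```

```text
(300, 262) [0.578 0.1   0.116] [58 55 50]
(271, 250) [0.596 0.149 0.126] [43 41 37]
(540, 295) [ 0.527 -0.299  0.112] [54 53 46]
(570, 355) [ 0.434 -0.381  0.005] [111 113  98]
(458, 205) [ 0.701 -0.172  0.056] [108 109  93]
(195, 360) [0.411 0.253 0.149] [25 26 21]
(248, 245) [0.606 0.19  0.116] [57 57 49]
(225, 245) [0.611 0.234 0.095] [39 36 31]
top row 1332 [546.1 167.4] [161.2 322.5] 31.7 z 0.1174
top tab 55 [499.5 205.1] [ 16.4 227.3] 59.3 z 0.1344
top item 478 [ 456.5 -395.3] [292.5  71. ] 57.6 z 0.1107
top cheeks 109 [ 441.7 -404.2] [256.8  55.3] 58.1 z 0.1238
top rackall 2705 [493.1 128.3] [213.7 303.3] 0.1 z 0.1091
top bottle? 1213 [547.1 242.1] [194.2 266.2] 47.6 z 0.1183
scene row 706 [552.2 158.9] [134.7 300.5] 29.6 z 0.1194
scene tab 71 [501.8 208.3] [ 17.7 225. ] 56.8 z 0.1356
scene item 105 [ 520.2 -298.9] [49.8 38.4] 13.1 z 0.1125
scene cheeks 91 [ 459.3 -374.4] [265.1  52.1] 59.0 z 0.1238
scene rackall 2300 [549.2 157.5] [170.  364.4] 28.2 z 0.0984
scene bottle? 855 [498.9 224. ] [200.5 250.4] 1.2 z 0.1199
```

```bash
cat >> h.py <<'E'
def rect(W,im,box,z0,z1,gm,name):
    m=(W[...,0]>box[0])&(W[...,0]<box[1])&(W[...,1]>box[2])&(W[...,1]<box[3])&(W[...,2]>z0)&(W[...,2]<z1)&(im.max(-1)<gm)
    m=cv2.morphologyEx(m.astype(np.uint8),cv2.MORPH_CLOSE,np.ones((3,3)))
    k,l,s,_=cv2.connectedComponentsWithStats(m)
    for i in range(1,k):
        p=W[(l==i)&(W[...,2]>z0)&(W[...,2]<z1)]
        if len(p)<15: continue
        r=cv2.minAreaRect((p[:,:2]*1000).astype(np.float32)); print(name,len(p),np.round(r[0],1),np.round(r[1],1),round(r[2],1),"z",np.median(p[:,2]).round(4))
E
python3 - <<'E'
from h import *
for n in("top","scene"):
    D=np.load(n+"0.npz");W=D["W"];im=D["img"]; print(n)
    rect(W,im,(.48,.66,-.05,.25),.112,.123,85,"row"); rect(W,im,(.53,.65,.05,.25),.128,.145,255,"tab")
    rect(W,im,(.45,.6,-.36,-.24),.104,.117,85,"item"); rect(W,im,(.45,.6,-.36,-.24),.119,.13,255,"cheeks");rect(W,im,(.45,.6,-.36,-.24),.004,.011,255,"plate")
    rect(W,im,(.5,.7,-.1,.26),.003,.025,255,"racklow");rect(W,im,(.5,.7,.2,.3),.03,.125,255,"high")
    rect(W,im,(.35,.5,-.45,-.3),.02,.1,255,"cup");rect(W,im,(.35,.5,.18,.33),.03,.16,255,"bottle")
D=np.load("top0.npz");cv2.imwrite("pics/row0.png",cv2.convertScaleAbs(cv2.resize(D["img"][145:205,140:260,::-1],None,fx=6,fy=6),alpha=1.8))
E
```

```text
top
row 1591 [586.2 111.6] [202.3  56.4] 81.0 z 0.1176
tab 46 [591.7 152. ] [ 7.4 35.9] 83.6 z 0.1331
item 362 [ 527.4 -298.7] [60.2 43.8] 7.4 z 0.1109
cheeks 49 [ 557.5 -295.4] [ 6.1 44.6] 7.2 z 0.1232
cheeks 48 [ 490.9 -303.2] [ 6.2 42.9] 7.6 z 0.1232
plate 203 [ 520.7 -299.8] [91.7 69.7] 7.7 z 0.006
racklow 534 [579.  111.1] [263.8  72.2] 84.8 z 0.0141
high 464 [601.8 218.5] [44.7 70.7] 80.8 z 0.0992
cup 25 [ 489.4 -313.4] [ 0.4 25.1] 7.1 z 0.0616
cup 525 [ 418.8 -366.8] [67.4 71. ] 0.6 z 0.0644
bottle 500 [411.3 256.8] [43.5 51.2] 84.8 z 0.0994
scene
row 1112 [588.3 113.9] [199.1  54.8] 81.2 z 0.1193
tab 44 [591.2 153.6] [ 7.4 37.6] 79.6 z 0.1354
item 95 [ 519.7 -298.8] [46.3 38. ] 17.4 z 0.1128
cheeks 44 [ 489.8 -302.5] [11.5 44.5] 6.3 z 0.1239
cheeks 47 [ 556.3 -295.1] [14.5 44.1] 9.0 z 0.1237
plate 192 [ 534.9 -289.3] [ 94.1 122.3] 53.8 z 0.007
racklow 1109 [606.7  80.5] [352.8 106.2] 89.7 z 0.0142
high 798 [604.9 223.4] [46.5 77.5] 89.7 z 0.0849
cup 252 [ 413.3 -368.7] [71.4 70.2] 44.5 z 0.075
bottle 716 [418.  265.9] [42.2 49.3] 29.5 z 0.0888
```

View pics/row0.png

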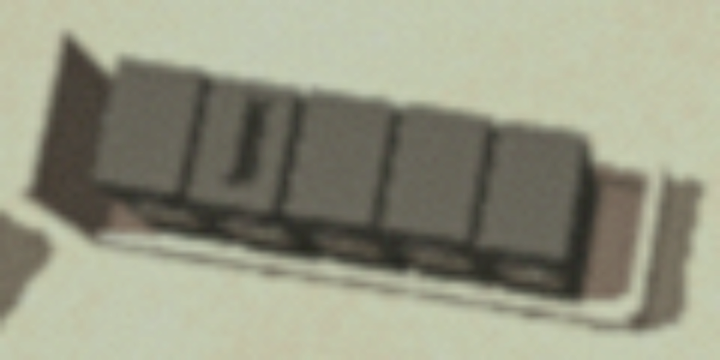

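The crop confirms it: five cases, with the tab at about (245,140) on the second from the left. The rack yaw is about -9°. The row centre is (587,113) mm, and the tab at (591,153) is consistent with that. The stand and item are at (524,-299) mm with yaw 7.3°. First I'll move above the item.

```bash
python3 -m handwheel '[[0.0312,-0.0062,0,0,0,0],[0.0312,-0.0062,0,0,0,0],[0.0312,-0.0062,0,0,0,0],[0.0312,-0.0062,0,0,0,0],[0.0312,-0.0062,0,0,0,0],[0.0312,-0.0062,0,0,0,0],[0.0312,-0.0062,0,0,0,0],[0.0312,-0.0062,0,0,0,0]]' 1 40
python3 -m handwheel '[[0.0312,-0.0062,0,0,0,0],[0.0312,-0.0062,0,0,0,0],[0.0312,-0.0062,0,0,0,0],[0.0312,-0.0062,0,0,0,0],[0,0,0,0,0,5],[0,0,0,0,0,5],[0,0,0,0,0,4.9],[0,0,0,0,0,0]]'
```

```text
time: 0.77
ee_pos: [0.421, -0.3681, 0.248]
tcp_rot: [-180.0, 0.0, 22.2]
wrist_force: [0.2, -0.8, 0.3]
opening: 0.0854
time: 1.43
ee_pos: [0.5263, -0.2989, 0.2477]
tcp_rot: [-180.0, 0.0, 7.1]
wrist_force: [0.5, -0.2, 0.1]
opening: 0.0855
```

```bash
python3 -m handwheel '[[-0.002,0,0.0236,0,0,0],[0,0,0.0236,0,0,0],[0,0,0.0236,0,0,0],[0,0,0.0236,0,0,0],[0,0,0.0236,0,0,0],[0,0,0.0236,0,0,0],[0,0,0.0236,0,0,0],[0,0,0,0,0,0]]'
python3 -m handwheel '[[0,0,0,0,0,0],[0,0,0,0,0,0],[0,0,0,0,0,0],[0,0,0,0,0,0],[0,0,0,0,0,0],[0,0,0,0,0,0],[0,0,0,0,0,0],[0,0,0,0,0,0]]' -1 40
```

```text
time: 2.1
ee_pos: [0.5218, -0.2984, 0.0778]
tcp_rot: [-179.7, 0.3, 7.4]
wrist_force: [-0.9, 0.1, -0.0]
opening: 0.0849
time: 2.77
ee_pos: [0.5249, -0.3, 0.0849]
tcp_rot: [179.9, -0.1, 7.3]
wrist_force: [-0.1, -0.9, 6.7]
opening: 0.0376
```

```bash
python3 -m handwheel '[[0,0,-0.02,0,0,0],[0,0,-0.02,0,0,0],[0,0,-0.02,0,0,0],[0,0,-0.02,0,0,0],[0,0,-0.02,0,0,0],[0,0,-0.02,0,0,0],[0,0,-0.02,0,0,0],[0,0,0,0,0,0]]'
python3 -m handwheel '[[-0.007,-0.0278,0,0,0,0],[-0.007,-0.0278,0,0,0,0],[-0.007,-0.0278,0,0,0,0],[-0.007,-0.0278,0,0,0,0],[-0.007,-0.0278,0,0,0,0],[-0.007,-0.0278,0,0,0,0],[-0.007,-0.0278,0,0,0,0],[-0.007,-0.0278,0,0,0,0]]'
python3 -m handwheel '[[-0.007,-0.0278,0,0,0,0],[-0.007,-0.0278,0,0,0,0],[-0.007,-0.0278,0,0,0,0],[-0.007,-0.0278,0,0,0,0],[0,0,0,0,0,5.4],[0,0,0,0,0,5.4],[0,0,0,0,0,5.5],[0,0,0,0,0,0]]'
```

```text
time: 3.43
ee_pos: [0.5251, -0.3, 0.2277]
tcp_rot: [179.8, -0.3, 7.3]
wrist_force: [0.1, -0.6, -1.3]
opening: 0.0378
time: 4.1
ee_pos: [0.4396, -0.0848, 0.2223]
tcp_rot: [-180.0, 0.0, 7.3]
wrist_force: [-0.0, -0.3, -2.1]
opening: 0.0378
time: 4.77
ee_pos: [0.3952, -0.0324, 0.2224]
tcp_rot: [-177.8, 0.2, -6.1]
wrist_force: [-0.5, -0.1, -1.7]
opening: 0.0374
```

```bash
python3 - <<'E'
from h import *
print(monitor.get_obs()["ee_pos"],monitor.get_obs()["tcp_rot"])
c,W=cam("scene"); save(c,"lift.png",(180,50,420,290),2.5)
E
```

```text
[ 0.39524076 -0.03244078  0.22239714] [-177.83613045    0.18696354   -6.08777474]
```

```bash
python3 -m handwheel '[[0,0,0,0,0,0],[0,0,0,0,0,0],[0,0,0,0,0,0],[0,0,0,0,0,0],[0,0,0,0,0,0],[0,0,0,0,0,0],[0,0,0,0,0,0],[0,0,0,0,0,0]]'
```

```text
time: 5.48
ee_pos: [0.3958, -0.0302, 0.2231]
tcp_rot: [-177.8, 0.2, -5.8]
wrist_force: [0.5, 0.3, -1.1]
opening: 0.0375
```

View pics/lift.png

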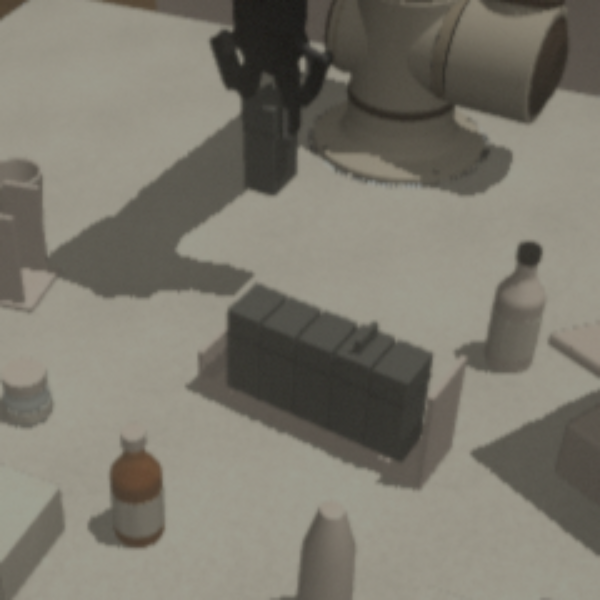

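The item hangs straight in the jaws at about (270,150), and the row is undisturbed. I'll level the tool, then set the item down.

```bash
python3 -m handwheel '[[0,0,0,-2.2,0,3.2],[0,0,0.02,0,0,0],[0,0,0.025,0,0,0],[0,0,0.03,0,0,0],[0,0,0.03,0,0,0],[0,0,0.02,0,0,0],[0,0,0.01,0,0,0],[0,0,0.004,0,0,0]]'
python3 -m handwheel '[[0,0,0.001,0,0,0],[0,0,0.001,0,0,0],[0,0,0.001,0,0,0],[0,0,0,0,0,0],[0,0,0,0,0,0],[0,0,0,0,0,0],[0,0,0,0,0,0],[0,0,0,0,0,0]]'
```

```text
time: 6.15
ee_pos: [0.3919, -0.0488, 0.0827]
tcp_rot: [-179.2, 0.3, -7.7]
wrist_force: [0.8, -0.1, -1.3]
opening: 0.0377
time: 6.82
ee_pos: [0.3927, -0.0489, 0.0813]
tcp_rot: [-179.2, 0.2, -7.7]
wrist_force: [-0.3, -0.9, -2.1]
opening: 0.0377
```

```bash
python3 -m handwheel '[[0,0,0,-0.4,0,0.6],[0,0,0,-0.4,0,0.7],[0,0,0.001,0,0,0],[0,0,0.001,0,0,0],[0,0,0.001,0,0,0],[0,0,0,0,0,0],[0,0,0,0,0,0],[0,0,0,0,0,0]]'
python3 -c "
from h import *
o=monitor.get_obs();print(o['q'].round(2),o['wrist_force'])"
```

```text
time: 7.48
ee_pos: [0.3915, -0.0568, 0.0789]
tcp_rot: [-179.7, 0.2, -8.5]
wrist_force: [-3.7, 0.1, 5.9]
opening: 0.0377
[ -8.48 -16.3  -28.25  78.26   0.35 180.  ] [-3.65254547  0.10139381  5.88498748]
```

Joint 6 was at its 180° stop, which explains the drift; yaw = q1 - q6 + 180. The item is now on the table with 6 N of contact force at yaw -8.5°, so I'll release it, rise and turn by 90°.

```bash
python3 -m handwheel '[[0,0,0,0,0,0],[0,0,0,0,0,0],[0,0,0,0,0,0],[0,0,0,0,0,0],[0,0,0,0,0,0],[0,0,-0.005,0,0,0],[0,0,-0.03,0,0,0],[0,0,-0.03,0,0,0]]' 1
python3 -m handwheel '[[0,0,-0.03,0,0,0],[0,0,-0.03,0,0,0],[0,0,-0.03,0,0,0],[0,0,0,0,0,-6.9],[0,0,0,0,0,-6.9],[0,0,0,0,0,-6.9],[0,0,0,0,0,-6.9],[0,0,0,0,0,-6.9]]'
python3 -m handwheel '[[0,0,0,0,0,-6.9],[0,0,0,0,0,-6.9],[0,0,0,0,0,-6.9],[0,0,0,0,0,-6.9],[0,0,0,0,0,-6.9],[0,0,0,0,0,-6.9],[0,0,0,0,0,-6.9],[0,0,0,0,0,-6.7]]'
python3 -m handwheel '[[0,0,0,0,0,0],[0,0,0,0,0,0],[0,0,0,0,0,0],[0,0,0,0,0,0],[0,0,0,0,0,0],[0,0,0,0,0,0],[0,0,0,0,0,0],[0,0,0,0,0,0]]'
python3 - <<'E'
from h import *
for n in("scene",):
    c,W=cam(n); print(n); rect(W,c["img"],(.33,.47,-.14,.03),.098,.112,90,"item"); rect(W,c["img"],(.48,.66,-.05,.25),.112,.123,85,"row")
    save(c,"rel.png",(180,50,420,290),2.5)
E
```

```text
time: 8.15
ee_pos: [0.3907, -0.0569, 0.1431]
tcp_rot: [-179.6, 0.4, -8.5]
wrist_force: [0.9, 0.3, 1.0]
opening: 0.0852
time: 8.82
ee_pos: [0.392, -0.0576, 0.2335]
tcp_rot: [-179.6, -0.0, 26.4]
wrist_force: [-0.9, 0.2, -0.3]
opening: 0.0856
time: 9.48
ee_pos: [0.392, -0.0576, 0.2335]
tcp_rot: [-179.8, -0.4, 81.4]
wrist_force: [0.8, 0.4, 0.4]
opening: 0.0854
time: 10.15
ee_pos: [0.392, -0.0577, 0.2331]
tcp_rot: [-179.8, -0.4, 81.0]
wrist_force: [0.3, 0.3, 0.6]
opening: 0.0856
scene
item 149 [393.2 -54.8] [35.8 54.6] 82.5 z 0.1064
row 1116 [587.8 112.1] [203.   55.8] 80.5 z 0.1192
```

```bash
python3 -m handwheel '[[0.0234,0.0139,0,0.2,-0.2,0],[0.0234,0.0139,0,0,0,0],[0.0234,0.0139,0,0,0,0],[0.0234,0.0139,0,0,0,0],[0.0234,0.0139,0,0,0,0],[0.0234,0.0139,0,0,0,0],[0.0234,0.0139,0,0,0,0],[0.0234,0.0139,0,0,0,0]]'
python3 -m handwheel '[[0.0234,0.0139,0,0,0,0],[0.0234,0.0139,0,0,0,0],[0.0234,0.0139,0,0,0,0],[0.0234,0.0139,0,0,0,0],[0,0,0,0,0,0],[0,0,0,0,0,0],[0,0,0,0,0,0],[0,0,0,0,0,0]]'
```

```text
time: 10.87
ee_pos: [0.5318, 0.1112, 0.2328]
tcp_rot: [-179.6, -0.2, 81.0]
wrist_force: [0.2, -0.4, 0.1]
opening: 0.0853
time: 11.53
ee_pos: [0.6002, 0.1931, 0.2332]
tcp_rot: [-179.6, -0.2, 81.0]
wrist_force: [-0.2, -0.5, -0.1]
opening: 0.0855
```

```bash
python3 -m handwheel '[[0,0,0.024,0.2,-0.1,0],[0,0,0.024,0.2,-0.1,0],[0,0,0.024,0,0,0],[0,0,0.024,0,0,0],[0,0,0.024,0,0,0],[0,0,0.015,0,0,0],[0,0,0.008,0,0,0],[0,0,0,0,0,0]]'
python3 -m handwheel '[[0,0,0,0,0,0],[0,0,0,0,0,0],[0,0,0,0,0,0],[0,0,0,0,0,0],[0,0,0,0,0,0],[0,0,0,0,0,0],[0,0,0,0,0,0],[0,0,0,0,0,0]]' -1 40
```

```text
time: 12.2
ee_pos: [0.5977, 0.1932, 0.0886]
tcp_rot: [-179.1, 0.1, 81.0]
wrist_force: [-0.3, 0.3, -0.6]
opening: 0.0858
time: 12.87
ee_pos: [0.5996, 0.1943, 0.0917]
tcp_rot: [-179.3, -0.0, 81.0]
wrist_force: [-0.4, -0.2, 7.1]
opening: 0.0547
```

```bash
python3 -m handwheel '[[0.0035,0,0,0,0,0],[0.0035,0,0,0,0,0],[0.0035,0,0,0,0,0],[0.0035,0,0,0,0,0],[0.0035,0,0,0,0,0],[0.0035,0,0,0,0,0],[0,0,0,0,0,0],[0,0,0,0,0,0]]'
python3 -m handwheel '[[0.001,0,0,0,0,0],[0,0,0,0,0,0],[0,0,0,0,0,0],[0,0,0,0,0,0],[0,0,0,0,0,0],[0,0,0,0,0,0],[0,0,0,0,0,0],[0,0,0,0,0,0]]'
```

```text
time: 13.53
ee_pos: [0.603, 0.2144, 0.0923]
tcp_rot: [-179.4, 0.0, 81.0]
wrist_force: [-1.8, -3.8, 10.5]
opening: 0.0545
time: 14.2
ee_pos: [0.6031, 0.215, 0.0923]
tcp_rot: [-179.4, 0.1, 81.0]
wrist_force: [-1.6, -4.3, 10.3]
opening: 0.0547
```

```bash
python3 -m handwheel '[[0,0,0,0,0,0],[0,0,0,0,0,0],[0,0,0,0,0,0],[0,0,0,0,0,0],[0,0,0,0,0,0],[0,0,-0.003,-0.5,0,0],[0,0,0,0,0,0],[0,0,0,0,0,0]]' 1
python3 -m handwheel '[[-0.01,0,0,0,0,0],[-0.01,0,0,0,0,0],[-0.01,0,0,0,0,0],[-0.01,0,0,0,0,0],[-0.01,0,0,0,0,0],[-0.012,0,0,0,0,0],[0,0,0,0,0,0],[0,0,0,0,0,0]]'
python3 - <<'E'
from h import *
c,W=cam("scene"); save(c,"mid.png",(250,120,410,280),4)
rect(W,c["img"],(.48,.66,-.05,.25),.112,.123,85,"row")
E
```

```text
time: 14.87
ee_pos: [0.6022, 0.2159, 0.0931]
tcp_rot: [-179.7, 0.0, 81.0]
wrist_force: [-0.7, -0.3, 0.0]
opening: 0.0854
time: 15.53
ee_pos: [0.5926, 0.1537, 0.093]
tcp_rot: [-179.7, 0.0, 81.0]
wrist_force: [0.7, -0.2, 0.0]
opening: 0.0854
row 564 [578.6  63.7] [108.7  58. ] 79.2 z 0.1194
row 429 [588.4 183.4] [70.1 79.2] 85.3 z 0.1192
row 27 [643.3 148.2] [10.9 16.4] 58.7 z 0.116
```

View pics/mid.png

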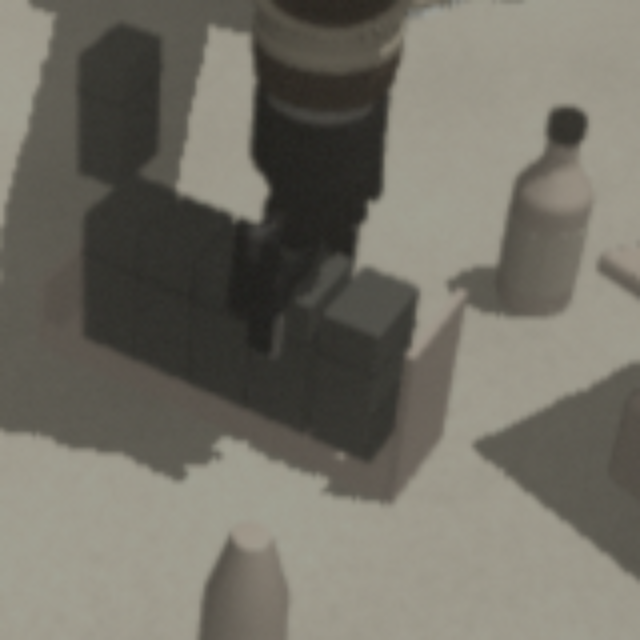

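```bash
cat >> h.py <<'E'
C=np.array([.5875,.1125]);UY=np.array([.158,.9874]);UX=np.array([.9874,-.158])
def prof(W,z0=.112,z1=.124):
    P=W[...,:2]-C; a=P@UY; b=P@UX
    m=(abs(b)<.022)&(abs(a)<.15)&(W[...,2]>z0)&(W[...,2]<z1)
    return np.histogram(a[m]*1000,bins=np.arange(-130,140,3))
E
python3 - <<'E'
from h import *
D=np.load("scene0.npz")["W"]; c,W=cam("scene"); c2,W2=cam("top")
h0,e=prof(D);h1,_=prof(W);h2,_=prof(np.load("top0.npz")["W"]);h3,_=prof(W2)
for r in zip(e.astype(int),h0,h1,h2,h3):
    if sum(r[1:]): print(*r)
E
```

```text
-103 4 4 18 18
-100 14 12 22 22
-97 12 15 20 21
-94 11 9 19 19
-91 15 14 22 22
-88 14 12 22 19
-85 15 14 20 23
-82 14 10 20 19
-79 15 19 22 20
-76 9 11 20 20
-73 12 11 20 21
-70 16 10 20 21
-67 19 20 18 16
-64 11 14 3 5
-61 11 12 23 21
-58 11 10 22 21
-55 15 14 20 23
-52 14 15 21 22
-49 13 11 20 19
-46 13 12 21 20
-43 14 13 19 20
-40 15 16 18 21
-37 12 14 24 22
-34 13 12 19 20
-31 14 13 22 21
-28 12 13 18 19
-25 25 22 11 12
-22 5 8 13 12
-19 12 14 22 25
-16 16 12 19 21
-13 10 11 22 19
-10 18 10 21 21
-7 11 7 21 19
-4 14 4 17 20
-1 16 4 22 21
2 14 2 24 21
5 16 0 21 22
8 14 0 14 20
11 15 0 23 20
14 22 0 18 18
17 21 2 4 3
20 2 0 25 25
23 14 3 19 19
26 16 4 17 12
29 8 1 19 13
32 7 3 23 6
35 5 0 26 1
38 5 0 5 0
41 16 8 1 0
44 15 14 3 0
47 15 17 17 0
50 15 15 22 0
53 16 14 21 0
56 22 21 13 0
59 15 16 8 0
62 11 0 29 0
65 12 1 20 0
68 17 14 18 0
71 16 10 24 0
74 14 19 19 0
77 16 14 19 0
80 15 15 22 0
83 16 18 19 0
86 17 16 20 0
89 13 17 20 0
92 18 18 18 0
95 16 13 23 0
98 30 17 7 0
101 0 16 0 0
104 0 24 0 0
122 6 5 27 0
125 20 15 21 0
128 25 27 9 0
```

Measured profile: end_high moved only about 6 mm. It leaned about the pads and dropped back on release, because closing the jaws presses the case onto the floor. The fix is a firmer grip and unloading the case by a few mm before sliding. I'm above tabbed now, so I'll do that one first.

```bash
python3 -m handwheel '[[0,0,0.005,0,0,0],[0,0,0,0,0,0],[0,0,0,0,0,0],[0,0,0,0,0,0],[0,0,0,0,0,0],[0,0,0,0,0,0],[0,0,0,0,0,0],[0,0,0,0,0,0]]' -1 115
python3 -m handwheel '[[0,0,-0.003,0,0,0],[0,0,-0.002,0,0,0],[0,0,-0.002,0,0,0],[0,0,0,0,0,0],[0,0,0,0,0,0],[0,0,0,0,0,0],[0,0,0,0,0,0],[0,0,0,0,0,0]]'
```

```text
time: 16.35
ee_pos: [0.5924, 0.1545, 0.0876]
tcp_rot: [-179.6, 0.0, 81.0]
wrist_force: [-0.3, 0.0, -1.0]
opening: 0.0539
time: 17.02
ee_pos: [0.5925, 0.1545, 0.0947]
tcp_rot: [-179.7, 0.0, 81.0]
wrist_force: [-0.0, -0.6, -2.0]
opening: 0.0541
```

```bash
python3 -m handwheel '[[0,0,0.004,0,0,0],[-0.004,0,0,0,0,0],[-0.004,0,0,0,0,0],[-0.004,0,0,0,0,0],[-0.004,0,0,0,0,0],[-0.004,0,0,0,0,0],[-0.004,0,0,0,0,0],[-0.003,0,0,0,0,0]]'
python3 -c "
from h import *
c,W=cam('scene'); h,e=prof(W); print(*[f'{int(a)}:{n}' for a,n in zip(e,h)][5:]);print(monitor.get_obs()['wrist_force'])
save(c,'push.png',(250,120,410,280),4)"
```

```text
time: 17.68
ee_pos: [0.5883, 0.1273, 0.0909]
tcp_rot: [-179.7, 0.0, 81.0]
wrist_force: [0.2, 3.0, -3.3]
opening: 0.0538
-115:10 -112:12 -109:13 -106:12 -103:12 -100:15 -97:12 -94:11 -91:12 -88:15 -85:16 -82:9 -79:14 -76:11 -73:17 -70:13 -67:13 -64:11 -61:15 -58:9 -55:12 -52:18 -49:12 -46:17 -43:10 -40:15 -37:9 -34:5 -31:10 -28:4 -25:2 -22:0 -19:0 -16:0 -13:0 -10:1 -7:1 -4:1 -1:1 2:0 5:0 8:1 11:1 14:1 17:3 20:7 23:14 26:9 29:28 32:8 35:0 38:0 41:0 44:0 47:0 50:0 53:0 56:0 59:0 62:0 65:2 68:12 71:17 74:15 77:13 80:20 83:13 86:19 89:16 92:15 95:16 98:18 101:14 104:23 107:0 110:0 113:0 116:0 119:0 122:6 125:17 128:27 131:1 134:0
[ 0.66190161  0.30901723 -1.81618996]
```

View pics/push.png

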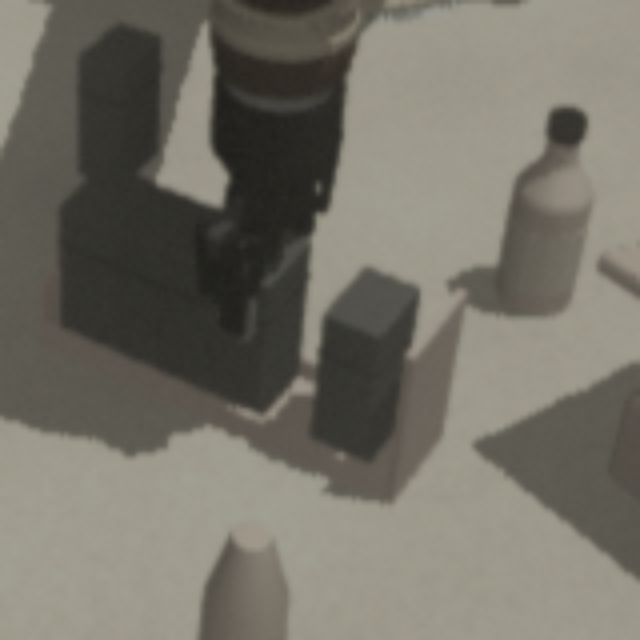

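The push worked: tabbed's high edge is at about +33 mm and end_high starts at +66.5 mm, so the gap is 33 mm. In the picture it runs from x=300 to x=315, and all the cases are upright. I'll push 3 mm more, set tabbed down, and then shift end_high.

```bash
python3 -m handwheel '[[-0.0015,0,0,0,0,0],[-0.0015,0,0,0,0,0],[0,0,0.0015,0,0,0],[0,0,0.0015,0,0,0],[0,0,0.001,0,0,0],[0,0,0,0,0,0],[0,0,0,0,0,0],[0,0,0,0,0,0]]'
python3 -m handwheel '[[0,0,0,0,0,0],[0,0,0,0,0,0],[0,0,0,0,0,0],[0,0,0,0,0,0],[0,0,0,0,0,0],[0,0,-0.003,0,0,0],[0,0,-0.003,0,0,0],[0,0,0,0,0,0]]' 1
python3 -m handwheel '[[0.0126,0,0,0,0,0],[0.0126,0,0,0,0,0],[0.0126,0,0,0,0,0],[0.0126,0,0,0,0,0],[0.0126,0,0,0,0,0],[0.0126,0,0,0,0,0],[0,0,0,0,0,0],[0,0,0,0,0,0]]'
```

```text
time: 18.4
ee_pos: [0.588, 0.1249, 0.0874]
tcp_rot: [-179.7, 0.0, 81.0]
wrist_force: [-1.5, 0.7, 6.1]
opening: 0.0536
time: 19.07
ee_pos: [0.5882, 0.125, 0.0937]
tcp_rot: [-179.7, 0.0, 81.0]
wrist_force: [-0.7, -0.4, -0.1]
opening: 0.0857
time: 19.73
ee_pos: [0.5996, 0.2006, 0.0925]
tcp_rot: [-179.6, 0.0, 81.1]
wrist_force: [-0.2, -0.7, 0.3]
opening: 0.0854
```

```bash
python3 -m handwheel '[[-0.0025,0,0.003,0,0,0],[0,0,0.003,0,0,0],[0,0,0,0,0,0],[0,0,0,0,0,0],[0,0,0,0,0,0],[0,0,0,0,0,0],[0,0,0,0,0,0],[0,0,0,0,0,0]]' - 115
python3 -m handwheel '[[0,0,0,0,0,0],[0,0,0,0,0,0],[0,0,0,0,0,0],[0,0,0,0,0,0],[0,0,0,0,0,0],[0,0,0,0,0,0],[0,0,-0.003,0,0,0],[0,0,-0.002,0,0,0]]' -1
python3 -m handwheel '[[0.002,0,0,0,0,0],[0.003,0,0,0,0,0],[0.003,0,0,0,0,0],[0.003,0,0,0,0,0],[0.003,0,0,0,0,0],[0,0,0,0,0,0],[0,0,0,0,0,0],[0,0,0,0,0,0]]'
```

```text
time: 20.4
ee_pos: [0.5993, 0.1971, 0.0869]
tcp_rot: [-179.7, 0.0, 81.0]
wrist_force: [-0.4, 0.3, 0.2]
opening: 0.0855
time: 21.07
ee_pos: [0.5989, 0.197, 0.0915]
tcp_rot: [-179.6, 0.1, 81.0]
wrist_force: [0.1, 1.1, -1.3]
opening: 0.0537
time: 21.73
ee_pos: [0.6014, 0.2109, 0.0917]
tcp_rot: [-179.7, 0.0, 81.0]
wrist_force: [-0.9, 0.8, -2.4]
opening: 0.0538
```

Next: lower, release, rise, and check the row. Then go to the item.

```bash
python3 -m handwheel '[[0,0,0.0015,0,0,0],[0,0,0.0015,0,0,0],[0,0,0.0015,0,0,0],[0,0,0.001,0,0,0],[0,0,0,0,0,0],[0,0,0,0,0,0],[0,0,0,0,0,0],[0,0,0,0,0,0]]'
python3 -m handwheel '[[0,0,0,0,0,0],[0,0,0,0,0,0],[0,0,0,0,0,0],[0,0,0,0,0,0],[0,0,0,0,0,0],[0,0,-0.01,0,0,0],[0,0,-0.03,0,0,0],[0,0,-0.04,0,0,0]]' 1
python3 -m handwheel '[[0,0,-0.04,0,0,0],[0,0,-0.03,0,0,0],[-0.0234,-0.0139,0,0,0,0],[-0.0234,-0.0139,0,0,0,0],[-0.0234,-0.0139,0,0,0,0],[-0.0234,-0.0139,0,0,0,0],[-0.0234,-0.0139,0,0,0,0],[-0.0234,-0.0139,0,0,0,0]]'
python3 - <<'E'
from h import *
o=monitor.get_obs();print(o["q"].round(1))
for n in("scene","top"):
    c,W=cam(n); h,e=prof(W,.110); print(*[f'{int(a)}:{k}' for a,k in zip(e,h)]);
    rect(W,c["img"],(.33,.47,-.14,.03),.098,.112,90,"item"); rect(W,c["img"],(.48,.66,-.05,.25),.110,.123,85,"row"); rect(W,c["img"],(.53,.65,.0,.25),.128,.145,255,"tab")
E
```

```text
time: 22.4
ee_pos: [0.6014, 0.2108, 0.0872]
tcp_rot: [-179.7, 0.0, 81.0]
wrist_force: [-2.3, -0.8, 4.9]
opening: 0.054
time: 23.07
ee_pos: [0.6004, 0.2104, 0.1646]
tcp_rot: [-179.4, 0.2, 81.0]
wrist_force: [1.3, 0.3, 0.6]
opening: 0.0856
time: 23.73
ee_pos: [0.497, 0.0844, 0.2377]
tcp_rot: [-179.7, 0.0, 81.0]
wrist_force: [0.0, -0.8, 0.7]
opening: 0.0851
[ 9.600e+00 -1.200e+00  2.500e+00  9.400e+01  1.000e-01  1.085e+02]
-130:0 -127:0 -124:6 -121:13 -118:11 -115:11 -112:10 -109:15 -106:14 -103:11 -100:12 -97:12 -94:13 -91:13 -88:14 -85:12 -82:12 -79:13 -76:12 -73:15 -70:11 -67:12 -64:16 -61:14 -58:9 -55:14 -52:14 -49:17 -46:11 -43:13 -40:17 -37:11 -34:12 -31:13 -28:12 -25:16 -22:13 -19:13 -16:15 -13:13 -10:13 -7:15 -4:12 -1:6 2:2 5:4 8:3 11:13 14:17 17:12 20:17 23:16 26:25 29:11 32:0 35:0 38:0 41:0 44:0 47:0 50:0 53:0 56:0 59:0 62:0 65:0 68:0 71:0 74:0 77:0 80:6 83:16 86:16 89:14 92:17 95:17 98:14 101:19 104:12 107:15 110:16 113:21 116:28 119:6 122:5 125:16 128:37 131:0 134:0
item 179 [390.2 -56. ] [40.1 60.9] 83.2 z 0.1065
row 872 [580.5  67.6] [154.9  56.6] 79.5 z 0.1194
row 246 [605.2 212.4] [36.1 52.2] 80.8 z 0.1192
tab 49 [586.9 123.8] [ 8.1 38.6] 81.6 z 0.1343
-130:0 -127:0 -124:19 -121:18 -118:22 -115:22 -112:19 -109:22 -106:19 -103:22 -100:21 -97:21 -94:20 -91:20 -88:21 -85:23 -82:21 -79:19 -76:22 -73:21 -70:21 -67:21 -64:20 -61:21 -58:20 -55:20 -52:22 -49:19 -46:21 -43:20 -40:18 -37:21 -34:16 -31:9 -28:4 -25:3 -22:1 -19:0 -16:0 -13:0 -10:0 -7:0 -4:0 -1:0 2:0 5:0 8:0 11:0 14:0 17:0 20:0 23:0 26:0 29:0 32:0 35:0 38:0 41:0 44:0 47:0 50:0 53:0 56:0 59:0 62:0 65:0 68:0 71:0 74:0 77:0 80:0 83:0 86:0 89:0 92:0 95:0 98:0 101:0 104:0 107:0 110:0 113:0 116:0 119:0 122:0 125:0 128:0 131:0 134:0
item 338 [391.7 -58.7] [36.4 54.7] 81.2 z 0.1048
row 795 [575.4  40.8] [101.7  55.6] 80.4 z 0.1177
```

The row now has a gap of about 50 mm, centred at +56.5 mm, with everything upright. The item target is (596,168) mm. I'll regrip the item across its 55 mm.

```bash
python3 -m handwheel '[[-0.0195,-0.0103,0,0,0,0],[-0.0195,-0.0103,0,0,0,0],[-0.0195,-0.0103,0,0,0,0],[-0.0195,-0.0103,0,0,0,0],[-0.0195,-0.0103,0,0,0,0],[-0.0195,-0.0103,0,0,0,0],[-0.0195,-0.0103,0,0,0,0],[-0.0195,-0.0103,0,0,0,0]]'
python3 -m handwheel '[[0,0,0,0,0,0],[0,0,0.02,0,0,0],[0,0,0.02,0,0,0],[0,0,0.02,0,0,0],[0,0,0.02,0,0,0],[0,0,0,0,0,0],[0,0,0,0,0,0],[0,0,0,0,0,0]]'
```

```text
time: 24.5
ee_pos: [0.392, -0.0565, 0.2382]
tcp_rot: [-179.7, 0.0, 81.1]
wrist_force: [-0.3, -0.7, 0.5]
opening: 0.085
time: 25.17
ee_pos: [0.3925, -0.0558, 0.1589]
tcp_rot: [-179.7, 0.0, 81.0]
wrist_force: [-0.8, 0.1, 1.3]
opening: 0.0853
```

```bash
python3 -m handwheel '[[-0.001,0,0.02,0,0,0],[0,0,0.02,0,0,0],[0,0,0.02,0,0,0],[0,0,0.01,0,0,0],[0,0,0.006,0,0,0],[0,0,0,0,0,0],[0,0,0,0,0,0],[0,0,0,0,0,0]]' - 80
python3 -m handwheel '[[0,0,0,0,0,0],[0,0,0,0,0,0],[0,0,0,0,0,0],[0,0,0,0,0,0],[0,0,0,0,0,0],[0,0,0,0,0,0],[0,0,0,0,0,0],[0,0,-0.005,0,0,0]]' -1
python3 -m handwheel '[[0,0,-0.01,0,0,0],[0,0,-0.025,0,0,0],[0,0,-0.03,0,0,0],[0,0,-0.03,0,0,0],[0,0,-0.03,0,0,0],[0,0,-0.02,0,0,0],[0,0,-0.01,0,0,0],[0,0,0,0,0,0]]'
```

```text
time: 25.83
ee_pos: [0.3919, -0.057, 0.0827]
tcp_rot: [-179.8, 0.0, 81.0]
wrist_force: [-0.3, 0.3, 0.2]
opening: 0.0855
time: 26.5
ee_pos: [0.391, -0.0569, 0.0861]
tcp_rot: [-179.6, 0.0, 81.0]
wrist_force: [-0.8, -0.2, -1.2]
opening: 0.0541
time: 27.17
ee_pos: [0.3929, -0.0571, 0.2437]
tcp_rot: [-179.8, 0.0, 81.0]
wrist_force: [0.2, 0.4, -2.3]
opening: 0.0539
```

```bash
python3 -m handwheel '[[0.0212,0.0138,0,0,0,0],[0.0212,0.0138,0,0,0,0],[0.0212,0.0138,0,0,0,0],[0.0212,0.0138,0,0,0,0],[0.0212,0.0138,0,0,0,0],[0.0212,0.0138,0,0,0,0],[0.0212,0.0138,0,0,0,0],[0.0212,0.0138,0,0,0,0]]'
python3 -m handwheel '[[0.0212,0.0138,0,0,0,0],[0.0212,0.0138,0,0,0,0],[0.0212,0.0138,0,0,0,0],[0.0212,0.0138,0,0,0,0],[0,0,0,0,0,0],[0,0,0,0,0,0],[0,0,0,0,0,0],[0,0,0,0,0,0]]'
python3 - <<'E'
from h import *
c,W=cam("scene"); save(c,"over.png",(250,70,410,280),2.8)
P=W[...,:2]-C;a=P@UY;b=P@UX
for z0,z1 in((.16,.18),(.18,.2),(.2,.22)):
    m=(abs(a-.056)<.05)&(abs(b)<.06)&(W[...,2]>z0)&(W[...,2]<z1); print(z0,m.sum(),np.percentile(a[m],[1,99]).round(4),np.percentile(b[m],[1,99]).round(4),W[m][:,2].min())
E
```

```text
time: 27.83
ee_pos: [0.5279, 0.0943, 0.2387]
tcp_rot: [-179.5, 0.1, 81.0]
wrist_force: [-0.2, -0.8, -1.4]
opening: 0.0545
time: 28.5
ee_pos: [0.5949, 0.1678, 0.2399]
tcp_rot: [-179.6, 0.1, 81.0]
wrist_force: [0.1, 0.1, -1.7]
opening: 0.0541
0.16 156 [0.0384 0.0752] [-0.0287  0.0271] 0.16007206461656903
0.18 172 [0.0374 0.0755] [-0.0269  0.0269] 0.18006587873578697
0.2 177 [0.0393 0.0754] [-0.0261  0.0273] 0.2003775565882142
```

View pics/over.png

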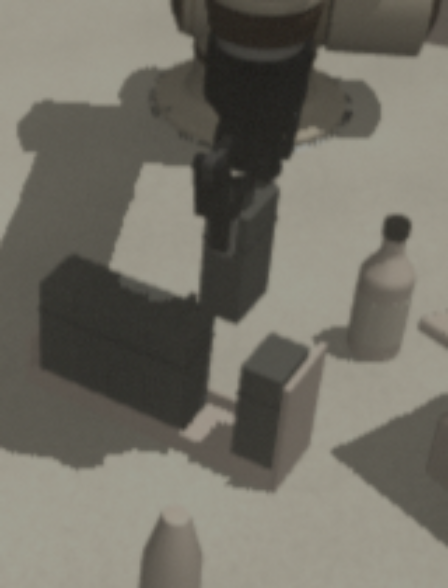

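The item hangs upright at (240,250), centred over the gap: measured extents 37.5–75.5 mm against a free gap of 31.5–81.5 mm, and centred across. I'll lower it slowly.

```bash
python3 -m handwheel '[[0,0,0.015,0,0,0],[0,0,0.02,0,0,0],[0,0,0.02,0,0,0],[0,0,0.02,0,0,0],[0,0,0.018,0,0,0],[0,0,0.015,0,0,0],[0,0,0.012,0,0,0],[0,0,0.008,0,0,0]]'
python3 -m handwheel '[[0,0,0.006,0,0,0],[0,0,0.005,0,0,0],[0,0,0.004,0,0,0],[0,0,0.003,0,0,0],[0,0,0.002,0,0,0],[0,0,0.001,0,0,0],[0,0,0,0,0,0],[0,0,0,0,0,0]]'
```

```text
time: 29.22
ee_pos: [0.5941, 0.1679, 0.1113]
tcp_rot: [-179.6, 0.0, 81.0]
wrist_force: [-0.3, 0.3, -1.1]
opening: 0.0543
time: 29.88
ee_pos: [0.5947, 0.1685, 0.0916]
tcp_rot: [-179.7, 0.0, 81.0]
wrist_force: [0.4, -0.2, -2.2]
opening: 0.0542
```

```bash
python3 -m handwheel '[[0,0,0.001,0,0,0],[0,0,0.001,0,0,0],[0,0,0.001,0,0,0],[0,0,0.001,0,0,0],[0,0,0,0,0,0],[0,0,0,0,0,0],[0,0,0,0,0,0],[0,0,0,0,0,0]]'
```

```text
time: 30.55
ee_pos: [0.5946, 0.1685, 0.0874]
tcp_rot: [-179.7, 0.0, 81.0]
wrist_force: [-0.3, 0.1, -0.3]
opening: 0.0542
```

```bash
python3 -m handwheel '[[0,0,0.001,0,0,0],[0,0,0.0005,0,0,0],[0,0,0,0,0,0],[0,0,0,0,0,0],[0,0,0,0,0,0],[0,0,0,0,0,0],[0,0,0,0,0,0],[0,0,0,0,0,0]]'
```

```text
time: 31.22
ee_pos: [0.5945, 0.1686, 0.0873]
tcp_rot: [-179.7, -0.0, 81.0]
wrist_force: [-4.4, -0.4, 9.6]
opening: 0.0542
```

The item is on the floor with about 10 N of contact force. I'll release it, rise and move back.

```bash
python3 -m handwheel '[[0,0,-0.001,0,0,0],[0,0,0,0,0,0],[0,0,0,0,0,0],[0,0,0,0,0,0],[0,0,0,0,0,0],[0,0,0,0,0,0],[0,0,-0.01,0,0,0],[0,0,-0.03,0,0,0]]' 1
python3 -m handwheel '[[0,0,-0.04,0,0,0],[0,0,-0.04,0,0,0],[0,0,-0.02,0,0,0],[-0.025,-0.03,0,0,0,0],[-0.025,-0.03,0,0,0,0],[-0.025,-0.03,0,0,0,0],[-0.025,-0.03,0,0,0,0],[-0.025,-0.03,0,0,0,0]]'
python3 -m handwheel '[[-0.025,-0.02,0,0,0,0],[-0.025,-0.02,0,0,0,0],[-0.025,-0.02,0,0,0,0],[-0.025,0,0,0,0,0],[-0.025,0,0,0,0,0],[0,0,0,0,0,0],[0,0,0,0,0,0],[0,0,0,0,0,0]]'
python3 - <<'E'
from h import *
for n in("scene","top"):
    c,W=cam(n); h,e=prof(W,.100); print(*[f'{int(a)}:{k}' for a,k in zip(e,h) if k<8]);
    rect(W,c["img"],(.48,.68,-.05,.26),.104,.114,85,"item"); rect(W,c["img"],(.48,.66,-.05,.25),.114,.123,85,"row"); rect(W,c["img"],(.53,.65,.0,.25),.128,.145,255,"tab")
    rect(W,c["img"],(.35,.5,-.45,-.3),.02,.1,255,"cup");rect(W,c["img"],(.35,.5,.18,.33),.03,.16,255,"bottle")
    save(c,"end_%s.png"%n,(130,60,430,290) if n=="scene" else (110,110,420,270),2.3)
E
```

```text
time: 31.88
ee_pos: [0.5928, 0.1679, 0.1233]
tcp_rot: [-179.3, 0.2, 81.0]
wrist_force: [0.6, 0.3, 0.4]
opening: 0.0855
time: 32.55
ee_pos: [0.4261, 0.0677, 0.2283]
tcp_rot: [-179.7, 0.0, 81.0]
wrist_force: [-0.8, -0.5, 0.1]
opening: 0.0853
time: 33.22
ee_pos: [0.349, -0.0456, 0.2287]
tcp_rot: [-179.7, 0.0, 81.0]
wrist_force: [0.2, 0.5, -0.2]
opening: 0.0854
-130:0 -127:0 -124:4 -1:6 2:5 5:4 8:3 32:0 35:3 77:1 80:6 122:7 131:0 134:0
item 487 [591.1 116.2] [243.9  56.4] 79.6 z 0.1106
row 742 [582.5  69.3] [148.7  51.7] 81.3 z 0.1196
row 247 [604.8 206.2] [50.1 50. ] 80.4 z 0.1193
tab 47 [587.3 123.3] [ 7.5 39.1] 79.9 z 0.135
cup 409 [ 445.7 -354.4] [133.1  72.5] 20.9 z 0.0727
bottle 720 [419.1 265.2] [40.9 50.6] 17.8 z 0.0885
-130:0 -127:0 8:3 11:2 14:4 29:0 32:0 74:1 77:5 119:1 131:0 134:0
item 392 [596.6 192.5] [89.8 69.3] 79.5 z 0.1093
row 322 [602.3 213. ] [43.  55.3] 81.2 z 0.1174
row 1218 [579.4  65.9] [151.9  55.5] 81.2 z 0.1178
tab 45 [587.4 122.2] [ 6.6 35.2] 81.5 z 0.1326
cup 25 [ 489.4 -313.6] [ 0.5 25.2] 7.4 z 0.0577
cup 531 [ 418.7 -366.3] [69.5 67.6] 89.3 z 0.065
bottle 501 [411.3 257.5] [43.6 51.2] 84.2 z 0.0999
```

View pics/end_scene.png

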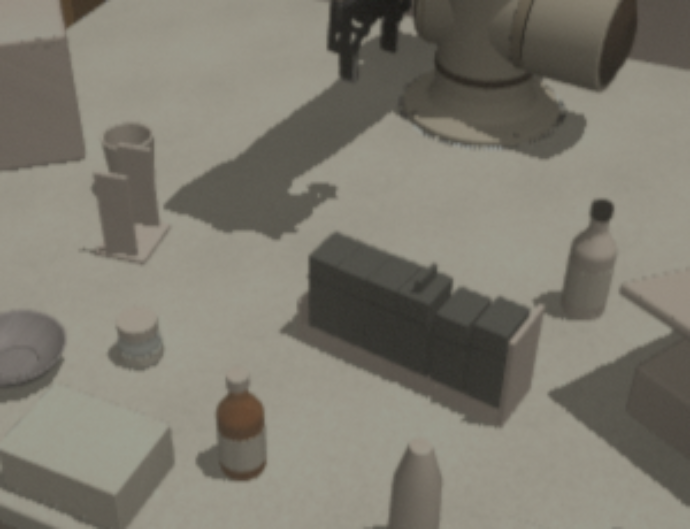

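The row stands upright. The item is the lower top at (470,305), between the tabbed case (430,275) and end_high (500,315). The cup, jar and bottle are where they were. Handing in.

```bash
python3 -c "
from h import *
print(order.job_done())"
```

```text
the job is handed in; nothing more can be done
None
```

The instrument case now stands on the rack floor between the tabbed case and the high-end case. I handed the job in at about 33 s of the allowed 72 s.

**What I did:**
- I lifted the case off the drying stand, stood it on the clear table and later regripped it across its 55 mm.
- I slid the tabbed case, with the three beyond it, towards the low end. I slid the high-end case towards the high panel, which left a gap of about 50 mm.
- I lowered the case into that gap until it touched with about 10 N, then let go and backed away.

**Last checks:**
- **Case:** its centre is about 44 mm from the tabbed case on the high-end side. Its top is at 0.110 m, which matches standing on the rack floor. It was square with the row to about 1–2° when I let it go.
- **The other five:** all are upright with their tops at about 0.119 m.
- **Cup and bottle:** they measured within about 1 mm of their starting positions from the top camera. The scene camera's final cup reading was no use, because it merged the cup with the now-empty stand.
- **Jar:** I checked it only by eye, and it looks unmoved.

**What went wrong along the way:**
- My first slide of the high-end case, at 40 N, made it lean and gained only about 6 mm. I redid it at 115 N with the case lifted a few mm.
- Joint 6 reached its 180° limit while I set the case on the table, so it landed a few cm off the intended spot. That did no harm.

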